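# Release the ratchet of a crimp pull tester and wind its carriage home

### The arm

A 6-joint arm with a two-finger parallel gripper is mounted at the origin on the work surface. World frame = base frame: x ahead of the robot, y to its left, z up, the work surface at z = 0. Lengths are in m, angles in rad, forces in N, time in s.
With the tool pointing down it reaches from about 0.325 to 0.775 m from the base axis. Payload 5.5 kg.
Tool frame: the origin (TCP) lies between the finger pads; the fingertips stand 8 mm ahead of it and the grasp point (between the pads) lies 11 mm behind it (tcp_to_tips is the distance from the TCP to the fingertips, in m); z points along the fingers, y is the line along which they close (so a half turn about z gives the same grasp; the last joint's range is limited). The gripper opens to 88 mm and grips with 3 to 60 N. Pads are 20 mm wide; open, the fingers measure 115 mm over their backs; the gripper's body (75 mm by 178 mm) begins 61 mm behind the grasp point.
Start: joints at [1.154, 0.091, 1.231, -0, 1.82, -0.057], TCP at [0.211, 0.562, 0.231] pointing down, gripper open.
Joint ranges: [-2.87, 2.87], [-0.86, 2.18], [0.17, 2.46], [-1.51, 4.65], [0.06, 2.69], [-2.65, 2.65]. Speed limits (rad/s): [2.57, 2.57, 3.01, 3.14, 3.14, 3.14].

### API

Orientations are given as a unit quaternion [w, x, y, z].
In Python, from bench import * gives the robot as it stands. Calls block until the motion is done:
- move_to(position, orientation): joint-space move of the TCP to a pose.
- move_l(position, speed=0.15, orientation=None): straight line of the TCP; orientation=None keeps the orientation; speed is the mean speed in m/s.
- movej(angles): joint-space move.
- gripper_open() and close(): open the fingers fully, or close them until they stop; the grip force is fixed at half the most.
- hold(seconds).
- inverse_kinematics(position, orientation): joint angles nearest the present ones, or None.
- state(): the state.
- get_image(name): name is "scene" or "top" or "wrist"; returns a dict with "frame" (480x640x3 uint8, blue, green, red), "depth" (480x640 float32, m along the optical axis (not along the pixel's ray), 0 where there is no reading), "camera_matrix" (3x3 intrinsics, pixels), "view" (4x4, takes a point from world to camera coordinates). Camera axes: x right, y up, looking along -z (the intrinsics and any distortion apply to the point x, -y, -z); pixel columns grow to the right and rows downward; lengths in m; the calibration is good to about 2 mm. A picture is of the moment at which its call begins.
A pose or a line that the arm cannot do raises IKError and nothing moves.
- job_done(): hands the job in; it is judged then, once.
The state is a dict: "time": time; "joint_pos": joint angles; "dq": joint speeds; "joint_torque": joint torques, N m; "ee_pos": TCP position; "ee_rot": TCP orientation; "ft_force": force on the tool from outside, world axes, zero at the start; "moment": the same for the moment, N m; "finger_gap": finger opening in m; "finger_force": force on a finger pad.
Only numpy, scipy, OpenCV 4.12 (cv2) and the standard library are available. Lean on these libraries where they do the work, as an engineer would, in place of code of your own. Each camera call takes 0.05 s, during which the arm holds its last target. There are 200 camera calls.

### The job

The pull-and-hold test on the crimp tester is over and the sample is out, but the ratchet still holds the carriage pulled back. Lift the ratchet pawl by its ball-ended lever and throw it right over until it rests on its back stop, clear of the wheel; then wind the crank backward until the carriage is fully home against its two stop collars. Leave the pawl thrown back, let go of everything and do not disturb the other things on the bench.

Things in the scene. Friction and masses are not known exactly. Their poses are not given: they have to be found in the camera images.
- tester: grey machine fixed to the bench, base 100 x 370 x 30 mm: at one end crankshaft and ratchet between two cheeks 165 mm high, in the middle the carriage on two guide rods, at the other end the load-cell head, 145 mm high. Origin on the bench below the crankshaft; x along the crankshaft, away from the operator (crank at -x), y along the rods (head at y = -255 mm), z up. Turned at most 0.3 rad.
- crank (a joint): turn of the crankshaft about the tester's x axis, rad: 0 = carriage home (hard stop), grows when wound on (top goes to the tester's -y), at most 2.7. Backward = towards 0, handle going to the +y side. Drives the carriage 20 mm per rad. Stays where left; takes about 4 N at the handle. With the pawl down it goes back at most one tooth (0.42 rad) and is then blocked.
- pawl (a joint): turn of the ratchet pawl, rad: 0 to 0.15 = down on the ratchet teeth, grows as it is lifted and swung over towards the tester's +y; 1.85 = thrown over, lying on its back stop. Held by its weight only (160 g): beyond about 1.1 it falls over to the stop by itself, below about 0.7 it falls back on the teeth.
- pawl_ball (a point): centre of the black ball, 22 mm across, on the end of the pawl's 8 mm lever, open space all round. Moves on a circle of 62 mm radius about pawl_pivot in the tester's y-z plane: with the pawl at 0 it is 34 mm towards -y and 52 mm above the pivot (202 mm above the bench); thrown over it is 59 mm towards +y and 18 mm above the pivot.
- pawl_pivot (a point): fixed pivot axis of the pawl (parallel to the tester's x axis) in the plane of the ratchet wheel: tester frame (10, 46, 150) mm.
- crank_handle (a point): middle of the crank's black handle, a cylinder 70 mm long, 24 mm across, parallel to the crankshaft, sticking out towards the operator and spinning freely on its pin; the crank arm is 36 mm behind this point. Moves on a circle of 65 mm radius about crank_axis; at crank angle q it stands 10 degrees + q from the tester's +y direction up towards z.
- crank_axis (a point): fixed point on the crankshaft's axis, level with the middle of the handle: tester frame (-106.5, 0, 95) mm.
- carriage (a joint): travel of the carriage along the guide rods, m: 0 = home against the two stop collars, grows as it is pulled towards the crank (0.020 x crank).
- stop_collars (a point): point midway between the two dark stop collars on the guide rods, at the face which the carriage meets: tester frame (0, -165, 62) mm.
- multimeter: bystander, loose: hand multimeter, 85 x 170 x 45 mm, lying face up. Origin on its underside, near the middle.
- crimping_pliers: bystander, loose: crimping pliers lying flat, about 200 mm long, 20 mm high. Origin on its underside, near the middle.
- terminal_bin: bystander, loose: open grey plastic bin of crimp terminals, 110 x 90 x 45 mm. Origin on its underside, near the middle.
- solder_reel: bystander, loose: reel of solder standing on its end, 67 mm across, 54 mm high. Origin on its underside, near the middle.
- screwdriver: bystander, loose: screwdriver lying down, 200 mm long. Origin on its underside, near the middle.
- cleaner_bottle: bystander, loose: white bottle, 60 mm across, 130 mm high. Origin on its underside, near the middle.
- side_cutters: bystander, loose: small side cutters lying flat, about 120 mm long, 14 mm high. Origin on its underside, near the middle.

How it is judged:
On the way:
1. the pawl has been thrown over clear of the ratchet wheel before the crank was wound back (value of joint pawl above 1.6 rad and value of joint crank above 1.1 rad), for 0.1 s.
At the end, for the whole second after the job is handed in: the pawl lies thrown over (above 1.6 rad of 1.85), the crank is wound back to within 0.1 rad of its stop with the carriage within 2.5 mm of its collars, all at rest and let go (value of joint pawl above 1.6 rad and value of joint crank below 0.1 rad and value of joint carriage below 0.0025 m and velocity of joint crank between -0.05 and 0.05 rad/s); the robot touches nothing.
It fails at once if a bystander is pushed more than 30 mm from its place (distance of any of multimeter, crimping_pliers, terminal_bin, solder_reel, screwdriver, cleaner_bottle, side_cutters from where it was at the start of the episode above 0.03 m).
It also fails if it takes over 51 s, if anything falls off the work surface, if the arm or the gripper's body presses on something with over 40 N, if the wrist force passes 120 N, or if a joint passes its speed limit or range.

## Working session

There is one attempt and no reset: what is moved stays moved. The work goes in short steps, each a Python script; the robot and the scene stay as the last script left them, time stands still between calls to the robot, and variables do not carry over. Pictures are saved under pics/ and viewed, at most 10 in all, crops included, and the job is handed in when it is done.

```bash
mkdir -p pics; ls
python3 - <<'E'
from bench import *
import cv2,pickle
d={}
for n in ("scene","top"):
    r=get_image(n);d[n]=r;cv2.imwrite(f"pics/{n}0.png",r["frame"]);print(n,r["camera_matrix"].tolist(),r["view"].round(3).tolist())
pickle.dump(d,open("im0.pkl","wb"))
s=state();print(s["time"],s["ee_rot"],s["ft_force"])
E
```

```text
pics
scene [[616.4048605609001, 0.0, 316.91185018296943], [0.0, 616.4048605609001, 235.14612961952656], [0.0, 0.0, 1.0]] [[-0.808, 0.589, -0.001, 0.471], [-0.495, -0.678, 0.544, 0.198], [0.319, 0.44, 0.839, -1.674], [0.0, 0.0, 0.0, 1.0]]
top [[457.76614150919227, 0.0, 322.58818225843817], [0.0, 457.76614150919227, 239.31535801998442], [0.0, 0.0, 1.0]] [[0.012, -1.0, 0.02, -0.021], [0.984, 0.015, 0.177, -0.589], [-0.178, 0.017, 0.984, -1.073], [0.0, 0.0, 0.0, 1.0]]
0.1 [-2.01137605e-04  1.78950565e-01  9.83857683e-01 -8.45894278e-04] [-0.11187995  0.7863172   0.05776178]
```

View pics/scene0.png

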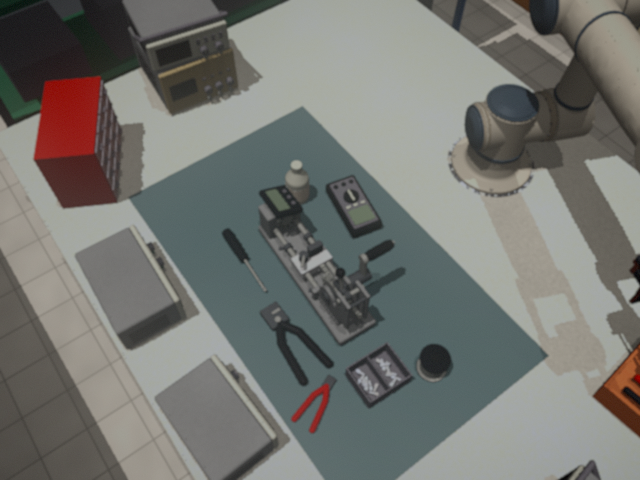

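View pics/top0.png

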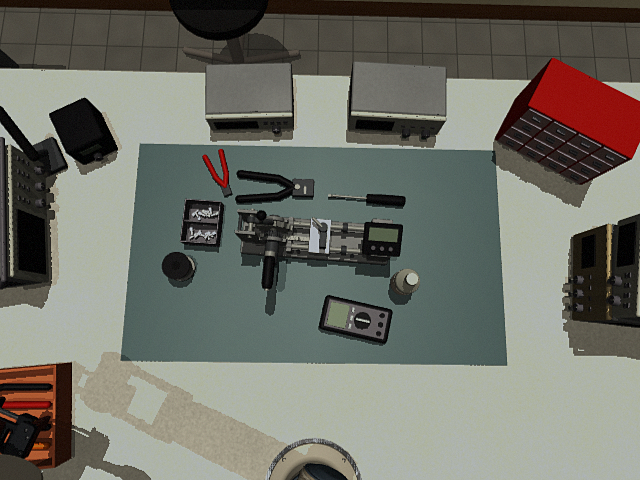

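Top view: tester nearly aligned with world, ball near (261,215), handle near (269,272), head right at (383,238). I'll measure with the depth data.

```bash
cat > h.py <<'E'
import numpy as np, cv2
def cloud(r):
    K=r["camera_matrix"];d=r["depth"];v,u=np.mgrid[:480,:640]
    P=np.stack([(u-K[0,2])/K[0,0]*d,-(v-K[1,2])/K[1,1]*d,-d],-1)
    V=r["view"];W=(P-V[:3,3])@V[:3,:3]
    W[d==0]=np.nan
    return W
def proj(r,p):
    c=r["view"][:3,:3]@np.array(p)+r["view"][:3,3];K=r["camera_matrix"]
    return np.array([K[0,2]+K[0,0]*c[0]/-c[2],K[1,2]-K[1,1]*c[1]/-c[2]])
E
python3 - <<'E'
import pickle,numpy as np,cv2
from h import *
d=pickle.load(open("im0.pkl","rb"))
for n,box in (("top",(195,300,225,415)),("scene",(180,350,250,400))):
    r=d[n];W=cloud(r);f=r["frame"];a,b,c,e=box
    m=np.zeros((480,640),bool);m[a:b,c:e]=1
    mat=m&(np.abs(W[...,2])<.008);print(n,"mat z",np.nanmedian(W[mat][:,2]))
    base=m&(W[...,2]>.018)&(W[...,2]<.036)
    P=W[base];cnt=P[:,:2].astype(np.float32);print(len(P),cv2.minAreaRect(cnt), np.median(P[:,2]))
    dark=f.max(-1)<60
    for zl,zh in ((.19,.24),(.09,.19)):
        mm=(m&dark&(W[...,2]>zl)&(W[...,2]<zh)).astype(np.uint8)
        k,l,st,ce=cv2.connectedComponentsWithStats(mm)
        for i in range(1,k):
            if st[i,4]>15: print(zl,st[i],ce[i].round(1),np.median(W[l==i],0).round(4),W[l==i].min(0).round(3),W[l==i].max(0).round(3))
    cr=f[a-10:b+10,c-10:e+10];cv2.imwrite(f"pics/{n}c.png",cv2.resize(cr,None,fx=3.7 if n=="top" else 3,fy=3.7 if n=="top" else 3,interpolation=cv2.INTER_CUBIC))
E
```

```text
top mat z 0.0006360801365692409
2598 ((0.577855110168457, -0.00996631383895874), (0.2675693929195404, 0.43460848927497864), 0.9960586428642273) 0.02896923614101269
0.19 [256 210  11  11  86] [260.9 215.1] [0.6104 0.1209 0.2127] [0.601 0.111 0.2  ] [0.623 0.132 0.219]
0.09 [ 235  212   56   78 1211] [264.5 243.5] [0.5786 0.1121 0.1453] [0.458 0.065 0.09 ] [0.63  0.182 0.177]
0.09 [362 221  41  38 886] [381.4 241.3] [ 0.5669 -0.1463  0.1281] [ 0.539 -0.194  0.09 ] [ 0.626 -0.103  0.147]
0.09 [319 223   8  14  31] [323.4 229.5] [ 0.6018 -0.0155  0.0998] [ 0.588 -0.021  0.09 ] [ 0.621 -0.004  0.112]
0.09 [319 238   7  11  33] [322.2 244.3] [ 0.5657 -0.0136  0.1068] [ 0.561 -0.018  0.09 ] [ 0.583 -0.004  0.111]
0.09 [404 275  11  13  26] [407.6 281.9] [ 0.4805 -0.2055  0.115 ] [ 0.472 -0.226  0.098] [ 0.498 -0.201  0.128]
scene mat z -0.0005618267961394469
4138 ((0.5635597109794617, -0.01899021863937378), (0.4719330072402954, 0.31093114614486694), 53.42829513549805) 0.028605966432932117
0.19 [336 268   9  12  75] [340.  272.8] [0.6147 0.1248 0.211 ] [0.605 0.114 0.19 ] [0.624 0.132 0.219]
[... 566 characters left out ...]
[338.2 280.6] [0.6104 0.1102 0.146 ] [0.584 0.093 0.109] [0.616 0.128 0.187]
0.09 [345 285   6   6  25] [347.3 287.7] [0.5863 0.1191 0.1074] [0.584 0.114 0.098] [0.609 0.141 0.155]
0.09 [321 293  11  11  35] [325.7 297.9] [0.6372 0.1109 0.0977] [0.632 0.089 0.091] [0.64  0.121 0.106]
0.09 [347 292  15   9  61] [355.1 296.7] [0.5877 0.1564 0.1302] [0.586 0.138 0.093] [0.62  0.165 0.158]
0.09 [355 299  14  14  94] [363.7 305.5] [0.5884 0.1795 0.1176] [0.582 0.161 0.091] [0.616 0.186 0.155]
0.09 [336 304   6  10  27] [338.4 307.9] [0.6346 0.1487 0.1135] [0.632 0.141 0.093] [0.636 0.16  0.148]
0.09 [343 308   9  17  59] [346.8 314.8] [0.6351 0.1797 0.1275] [0.625 0.165 0.09 ] [0.638 0.182 0.157]
```

View pics/topc.png

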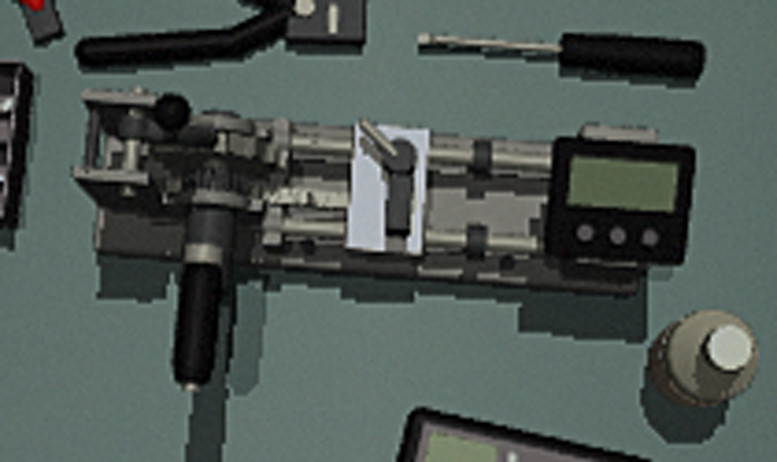

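Run:
```python
import pickle,numpy as np,cv2
from h import *
d=pickle.load(open("im0.pkl","rb"))
for n in ("top","scene"):
    r=d[n];W=cloud(r);f=r["frame"];P=W.reshape(-1,3);D=f.max(-1).ravel()
    b=P[(P[:,2]>.022)&(P[:,2]<.035)&(P[:,0]>.5)&(P[:,0]<.6)]
    ed=[]
    for y in np.arange(-.14,.17,.01):
        s=b[abs(b[:,1]-y)<.005]
        if len(s)>3: ed.append((y,s[:,0].min()))
    ed=np.array(ed); l=cv2.fitLine(ed.astype(np.float32),cv2.DIST_HUBER,0,.01,.01).ravel();print(n,"base front edge",l, "yaw",-np.arctan(l[1]/l[0]) , np.arctan2(-l[1],l[0]))
    print(ed.round(3).tolist())
    h=P[(D<70)&(P[:,2]>.14)&(P[:,2]<.185)&(P[:,0]>.45)&(P[:,0]<.53)&(P[:,1]>.05)&(P[:,1]<.16)]
    l=cv2.fitLine(h[:,:2].astype(np.float32),cv2.DIST_HUBER,0,.01,.01).ravel();print("handle",len(h),l,"yaw",np.arctan(l[1]/l[0]),h.min(0),h.max(0))
    # rods: z 0.055-0.075
    for y0,y1 in((-.1,-.03),):
        k=P[(P[:,2]>.055)&(P[:,2]<.08)&(P[:,1]>-.095)&(P[:,1]<-.045)&(P[:,0]>.5)&(P[:,0]<.65)]
        print("rods",len(k),np.c_[k][::max(1,len(k)//12)].round(3).tolist())
    # head display dark top
    t=P[(P[:,2]>.135)&(P[:,2]<.16)&(P[:,1]<-.05)&(P[:,1]>-.25)]
    if len(t): print("head",cv2.minAreaRect(t[:,:2].astype(np.float32)))
```

```text
top base front edge [0.9978831  0.06503306 0.022      0.5459576 ] yaw -0.06507899 -0.06507899
[[-0.14, 0.535], [-0.13, 0.536], [-0.12, 0.537], [-0.11, 0.537], [-0.1, 0.538], [-0.09, 0.54], [-0.08, 0.539], [-0.07, 0.54], [-0.06, 0.54], [-0.05, 0.541], [-0.04, 0.541], [-0.03, 0.544], [-0.02, 0.544], [-0.01, 0.544], [0.0, 0.544], [0.01, 0.546], [0.02, 0.546], [0.03, 0.546], [0.04, 0.546], [0.05, 0.548], [0.06, 0.548], [0.07, 0.55], [0.08, 0.55], [0.09, 0.55], [0.1, 0.552], [0.13, 0.554], [0.14, 0.554], [0.15, 0.554], [0.16, 0.554], [0.17, 0.556]]
handle 356 [ 0.9978891  -0.06494148  0.49403465  0.10663092] yaw -0.06498721 [0.45801677 0.09417535 0.15714647] [0.5299933  0.11979911 0.17724404]
rods 251 [[0.628, -0.062, 0.069], [0.622, -0.07, 0.071], [0.621, -0.09, 0.066], [0.618, -0.087, 0.068], [0.615, -0.084, 0.071], [0.614, -0.082, 0.065], [0.611, -0.094, 0.066], [0.568, -0.068, 0.069], [0.563, -0.051, 0.07], [0.561, -0.048, 0.064], [0.558, -0.046, 0.067], [0.557, -0.056, 0.061], [0.554, -0.065, 0.066]]
head ((0.34327006340026855, -0.12276014685630798), (0.08829425275325775, 0.548969328
[... 254 characters left out ...]
 [0.01, 0.548], [0.02, 0.547], [0.03, 0.548], [0.04, 0.567], [0.14, 0.589], [0.15, 0.589], [0.16, 0.558], [0.17, 0.557]]
handle 299 [ 0.9989865  -0.04501185  0.4962271   0.11056186] yaw -0.045027066 [0.46060736 0.0954206  0.15390758] [0.52834089 0.12108763 0.17637871]
rods 237 [[0.558, -0.094, 0.067], [0.559, -0.08, 0.068], [0.564, -0.073, 0.067], [0.566, -0.062, 0.074], [0.571, -0.059, 0.074], [0.617, -0.093, 0.064], [0.568, -0.056, 0.061], [0.622, -0.086, 0.065], [0.622, -0.072, 0.074], [0.62, -0.066, 0.071], [0.625, -0.064, 0.069], [0.623, -0.059, 0.065], [0.62, -0.047, 0.069]]
head ((0.33729079365730286, -0.11358482390642166), (0.08910754323005676, 0.5679869651794434), 82.38961029052734)
```

```bash
cat >> h.py <<'E'
th=-0.06; O=np.array([.601,.1056,0]); X=np.array([np.cos(th),np.sin(th),0]); Y=np.array([-np.sin(th),np.cos(th),0])
Q=[0,-np.sin(th),np.cos(th),0]
def T(x,y,z): return O+X*x+Y*y+np.array([0,0,z])
E
python3 - <<'E'
from bench import *
from h import *
import cv2,pickle
def p(s): t=state();print(s,round(t["time"],2),t["ee_pos"].round(4),t["ft_force"].round(1))
close()
move_to(T(.01,-.03,.27),Q);p("above")
move_l(T(.01,-.03,.196),.1);p("down")
for y in (-.01,.01,.03,.05,.072): move_l(T(.01,y,.196),.08);p(y)
hold(.3)
move_l(T(.01,.06,.27),.15);p("up")
move_l(T(-.11,-.04,.29),.2)
d={n:get_image(n) for n in("scene","top","wrist")};pickle.dump(d,open("im1.pkl","wb"))
f=np.vstack([np.hstack([cv2.resize(d["top"]["frame"][190:310,220:400],(540,360)),cv2.resize(d["scene"]["frame"][220:350,260:390],(260,260))[:260].copy() if 0 else cv2.resize(d["scene"]["frame"][220:350,300:390],(250,360))])])
cv2.imwrite("pics/1.png",f);p("end")
E
```

```text
above 3.69 [0.609 0.076 0.27 ] [ 0.5 -0.7 -0.6]
down 4.58 [0.6095 0.0751 0.1969] [-0.4 -0.   0.6]
-0.01 4.98 [0.6104 0.0958 0.1962] [-0.5 -0.   0. ]
0.01 5.38 [0.6115 0.1156 0.1958] [-0.2 -0.9  0.5]
0.03 5.78 [0.6127 0.1356 0.1958] [-0.3 -0.9 -0. ]
0.05 6.18 [0.6139 0.1558 0.1959] [ 0.4  1.1 -0.7]
0.072 6.61 [0.6153 0.1774 0.1959] [ 0.2 -0.3  0.7]
up 7.56 [0.6146 0.1649 0.2693] [-0.3 -0.2  0.9]
end 8.64 [0.4893 0.0728 0.2891] [-0.2 -0.5 -0.2]
```

View pics/1.png

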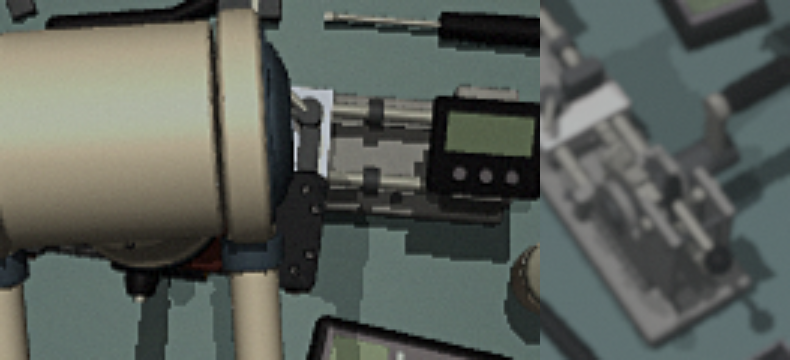

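The scene view shows the ball thrown over, at scene pixel about (364,314). I'll check that against the expected position and re-measure the handle.

Run:
```python
import pickle
from h import *
d=pickle.load(open("im1.pkl","rb"));r=d["scene"]
print(proj(r,T(.01,.105,.168)))
for q in (1,1.2,1.3,1.4,1.5,1.6):
    a=np.radians(10)+q;print(q,T(-.1065,.065*np.cos(a),.095+.065*np.sin(a)).round(3))
for n in("scene","top","wrist"):
    W=cloud(d[n]);P=W.reshape(-1,3);D=d[n]["frame"].max(-1).ravel()
    h=P[(D<70)&(P[:,2]>.13)&(P[:,2]<.185)&(P[:,0]>.45)&(P[:,0]<.53)&(P[:,1]>.05)&(P[:,1]<.16)]
    if len(h)>9: print(n,len(h),np.percentile(h,[3,50,97],axis=0).round(4).tolist())
```

```text
[363.96439391 313.59749836]
1 [0.496 0.137 0.155]
1.2 [0.495 0.125 0.159]
1.3 [0.495 0.118 0.16 ]
1.4 [0.495 0.112 0.16 ]
1.5 [0.494 0.105 0.16 ]
1.6 [0.494 0.099 0.159]
scene 313 [[0.4633, 0.0989, 0.1574], [0.4959, 0.112, 0.1683], [0.5272, 0.1196, 0.174]]
top 77 [[0.4587, 0.0975, 0.1599], [0.4664, 0.1076, 0.1688], [0.4746, 0.1186, 0.173]]
wrist 2672 [[0.4612, 0.0953, 0.1628], [0.4923, 0.1053, 0.1701], [0.5262, 0.1173, 0.1729]]
```

```bash
cat > arc.py <<'E'
from bench import *
from h import *
XG=-.112
def pos(q,dz=-.011):
    a=np.radians(10)+q
    return T(XG,.065*np.cos(a),.095+.065*np.sin(a)+dz)
def p(s):
    t=state();print(s,round(t["time"],2),t["ee_pos"].round(4),t["ft_force"].round(1),t["finger_gap"].round(4),t["finger_force"])
E
python3 - <<'E'
from arc import *
gripper_open()
q=1.47
move_to(pos(q,.07),Q);move_l(pos(q),.1);p("at")
close();p("closed")
for q in np.arange(1.4,.95,-.1): move_l(pos(q),.08);p(round(q,2))
E
```

```text
Traceback (most recent call last):
  File "arc.py", line 8, in p
    t=state();print(s,round(t["time"],2),t["ee_pos"].round(4),t["ft_force"].round(1),t["finger_gap"].round(4),t["finger_force"])
                                                                                     ^^^^^^^^^^^^^^^^^^^^^
AttributeError: 'float' object has no attribute 'round'
```

```bash
sed -i 's/t\["finger_gap"\].round(4)/round(t["finger_gap"],4)/' arc.py
python3 - <<'E'
from arc import *
p("at")
close();p("closed")
for q in np.arange(1.4,.95,-.1): move_l(pos(q),.08);p(round(q,2))
E
```

```text
at 11.36 [0.4893 0.1076 0.1497] [-0.6  0.2  0.3] 0.0878 0.0
closed 12.38 [0.4889 0.1074 0.1488] [-0.9 -1.3  0.2] 0.0235 29.83128994703293
1.4 12.62 [0.4891 0.112  0.1489] [-1.5 -1.4  0.9] 0.0238 29.817785024642944
1.3 12.88 [0.4896 0.1188 0.1486] [ 0.8 -0.6 -0.1] 0.024 29.81719672679901
1.2 13.12 [0.49   0.1253 0.1476] [ 1.4 -0.3 -2. ] 0.0237 29.821106493473053
1.1 13.38 [0.4904 0.1315 0.146 ] [ 1.5 -0.9 -1.9] 0.0234 29.82406497001648
1.0 13.62 [0.4908 0.1376 0.1437] [ 1.5 -1.  -2.4] 0.0234 29.825168251991272
```

Run:
```python
from arc import *
for q in list(np.arange(.9,.05,-.1))+[.05,0,-.03,-.06,-.09]:
    move_l(pos(q),.08 if q>.15 else .03);p(round(q,2))
    if q<.1 and np.linalg.norm(state()["ft_force"])>20: break
```

```text
0.9 13.88 [0.4911 0.1433 0.1409] [ 1.5 -1.3 -3.3] 0.0237 29.825647473335266
0.8 14.12 [0.4914 0.1488 0.1375] [ 2.7 -1.8 -3.6] 0.0235 29.82431709766388
0.7 14.38 [0.4918 0.1539 0.1336] [ 2.1 -2.4 -5.1] 0.0233 29.82290267944336
0.6 14.62 [0.4921 0.1586 0.1293] [ 3.2 -3.9 -5.4] 0.0239 29.820849895477295
0.5 14.88 [0.4923 0.1628 0.1244] [ 3.3 -3.4 -5.8] 0.0236 29.820106029510498
0.4 15.12 [0.4926 0.1665 0.1192] [ 3.7 -2.9 -4.7] 0.0237 29.818618297576904
0.3 15.38 [0.4928 0.1697 0.1136] [ 3.5 -3.8 -4. ] 0.0238 29.81779307126999
0.2 15.62 [0.4929 0.1723 0.1078] [ 4.2 -4.2 -5.3] 0.0232 29.816902577877045
0.1 15.99 [0.4931 0.1743 0.1021] [ 1.9 -5.6 -2.9] 0.0241 29.809325337409973
0.05 16.25 [0.4931 0.1751 0.0992] [ 1.4 -6.  -1.4] 0.0236 29.8116597533226
0 16.51 [0.4932 0.1757 0.0961] [ 1.1 -5.5  0.2] 0.0237 29.811218082904816
-0.03 16.76 [0.4932 0.1759 0.0951] [-1.2 -6.   4.1] 0.0235 29.795604944229126
-0.06 17.01 [0.4933 0.176  0.0948] [-5.7 -9.1 11.3] 0.0235 29.774092733860016
-0.09 17.26 [0.4934 0.1761 0.0946] [ -7.8 -10.1  18.6] 0.0235 29.75253850221634
```

Run:
```python
from arc import *
move_l(pos(-.03),.03)
gripper_open();p("open")
move_l(pos(0,.13),.12);p("up")
move_to([.3,.4,.3],Q)
import cv2
r=get_image("top");s=get_image("scene")
t=np.hstack([cv2.resize(r["frame"][140:310,130:410],(490,300)),cv2.resize(s["frame"][200:350,250:400],(300,300))])
cv2.imwrite("pics/2.png",t)
print(proj(s,T(.01,.105,.168)))
for q in(0,.1,.2):print(proj(s,pos(q,0)-X*(XG+.1065)),proj(r,pos(q,0)-X*(XG+.1065)))
for n,i in(("s",s),("t",r)):
    P=cloud(i).reshape(-1,3);D=i["frame"].max(-1).ravel()
    h=P[(D<70)&(P[:,2]>.09)&(P[:,2]<.14)&(P[:,0]>.45)&(P[:,0]<.53)&(P[:,1]>.12)&(P[:,1]<.2)]
    if len(h):print(n,len(h),np.percentile(h,[3,50,97],axis=0).round(4).tolist())
p("end")
```

```text
open 18.62 [0.493  0.1765 0.0934] [ 0.2 -0.7 -0.7] 0.0877 0.0
up 19.97 [0.4927 0.1761 0.2352] [-0.6  0.1 -0.3] 0.0878 0.0
[363.96439391 313.59749836]
[395.11667356 285.46893038] [240.40351344 272.68447209]
[395.02547059 283.59427389] [240.60021816 272.43854442]
[394.75331563 281.53225133] [241.08559858 272.21817058]
s 300 [[0.4688, 0.1645, 0.1034], [0.4995, 0.1787, 0.1144], [0.5288, 0.1882, 0.121]]
t 318 [[0.4655, 0.1631, 0.1065], [0.4971, 0.1742, 0.1162], [0.5284, 0.1868, 0.1211]]
end 21.23 [0.3009 0.3993 0.2994] [ 0.  -0.4 -0.1] 0.0881 0.0
```

View pics/2.png

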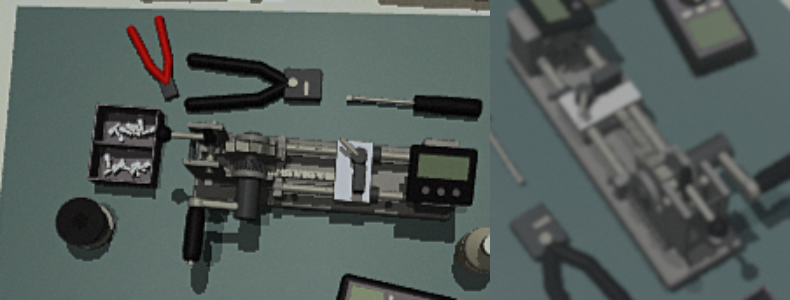

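The picture shows the ball thrown over at (163,134), the handle down at (193,235) on the +y side, and the carriage at (354,170) up against its collars. Bystanders are in place.

```bash
python3 -c "
from bench import *
print(job_done())"
```

```text
the job is handed in; nothing more can be done
None
```

I threw the pawl over onto its back stop, wound the crank back to its hard stop with the carriage home against its collars, let go of everything and handed the job in at about 21 s; the last pictures showed the other things on the bench in place, and no verdict was returned.

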